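# Clamp an instrument case in a quick-release bench vise

## Robot

A 6-joint arm with a two-finger parallel gripper is mounted at the origin on the work surface. World frame = base frame: x ahead of the robot, y to its left, z up, the work surface at z = 0. Lengths are in mm, angles in degrees, forces in N, time in s.
With the tool pointing down it reaches from about 350 to 850 mm from the base axis. Payload 8.1 kg.
Tool frame: the origin (TCP) lies midway between the tips of the shut fingers; the grasp point (between the pads) lies 19 mm behind it; z points along the fingers, y is the direction in which the jaws open and shut (so a half turn about z gives the same grasp; the last joint's range is limited). The gripper opens to 85 mm and grips with 20 to 120 N. Pads are 22 mm wide; open, the fingers measure 114 mm over their backs; the gripper's body (76 mm by 85 mm) begins 54 mm behind the grasp point. The pads swing forward as they close: fully open they stand 13 mm farther back than shut.
Start: joints at [-69.465, 7.471, 85.268, -0, 87.261, -4.893], TCP at [257.644, -541.871, 231.292] pointing down, gripper open.
Joint ranges: [-169.43, 169.43], [-51.17, 129.36], [1.28, 143.12], [-76.62, 256.62], [0, 156.53], [-152.29, 152.29]. Speed limits (degrees/s): [136.94, 136.94, 159.86, 180, 180, 180].

## Interface

Orientations are given as [roll, pitch, yaw] about the fixed x, y, z axes, in that order (R = Rz(yaw) Ry(pitch) Rx(roll)).
In Python, from bench import telemetry, snapshot, camera_params, job gives the robot as it stands. The module is installed in compiled form; this text tells all that it offers.
- The arm moves only by the shell command python3 -m jog 'ROWS' [FORCE]. ROWS is JSON, a list that holds one entry, the list of rows, each a list of 7 numbers: the shift along the tool's x, y, z in units of 50 mm (1.0 is 50 mm), then the turn, a rotation vector about the tool's x, y, z in units of 2 pi rad (1.0 is 2 pi rad), then the opening, from 0 (shut) to 1 (fully open). In form: [[[dx, dy, dz, rx, ry, rz, claw], ...]]. A call has 1 to 12 rows; each row shifts and turns the commanded pose from where the row before left it, along the tool's axes as they then stand; what a row does not reach is not made up. A row lasts 1/8 s, in which the tool goes at most 62.5 mm and 10.7 degrees, less where a joint would pass 70% of its speed; a pose out of reach is approached as far as the arm can. A call with a number of a shift or a turn outside -1 to 1 is refused whole. A call with a gripper value outside its range is refused whole. The fingers move at their own pace and stop on an object; FORCE is the grip in N (left out, the last holds). Time passes only in rows, so rows that do not move let the fingers close. It gives the time, the measured TCP pose, the force and the opening at its end, in the units of the state.
- telemetry.sense(): the state, without advancing time (a new reading comes with each control period).
- snapshot(name): name is "scene" or "top"; returns (picture, depth): 420x560x3 uint8, red, green, blue; 420x560 float32, mm along the optical axis (not along the pixel's ray), 0 where there is no reading.
- camera_params(name): a dict with "K" (3x3 intrinsics, pixels), "extrinsics" (4x4, takes a point from camera to world coordinates). Camera axes: x right, y down, z forward; pixel columns grow to the right and rows downward; lengths in mm; the calibration is good to about 2 mm. A picture is of the moment at which its call begins. camera_params takes no time and is no camera call.
- job.hand_in(): hands the job in, once; it reports no verdict.
The state is a dict: "time": time; "joint_pos": joint angles; "qd": joint speeds; "joint_efforts": joint torques, N m; "tool_pos": TCP position; "tcp_rot": TCP orientation; "ft_force": force on the tool from outside, world axes, zero at the start; "wrist_torque": the same for the moment, N m; "finger_gap": finger opening in mm.
Only numpy, scipy, OpenCV 4.12 (cv2) and the standard library are available. Lean on these libraries where they do the work, as an engineer would, in place of code of your own. Each camera call takes 0.05 s, during which the arm holds its last target. There are 200 camera calls.

## Task

Clamp the grey plastic instrument case in the blue bench vise: hold the red quick-release lever pressed, gently, while you slide the moving jaw up to the case, let the lever come fully up so that the jaw locks there, then turn the crank clockwise until the case is held firmly and squarely against the fixed jaw. Do not overtighten, the case is thin plastic, and leave the multimeter, screwdriver and jar alone.

Things in the scene. Friction and masses are not known exactly. Their poses are not given: they have to be found in the camera images.
- vise: Blue vise fixed to the bench. Origin on the bench top under its middle. Its y axis is the sliding direction: fixed jaw at the -y end, crank at +y; x across (lever on the -x side, rack on +x). Bed 100 mm (x) by 260 mm (y -115 to +145), top 25 mm up. On it slides a carriage (column 46 by 44 mm, top 125 mm up) carrying lever, screw, moving jaw and crank together.
- fixed_face (a point): Centre of the fixed jaw's rubber face (86 mm wide, 72 mm over the bench), looking to the vise's +y; the jaw's top is 115 mm over the bench.
- rack (a point): Middle of the toothed rack's top, 128 mm long. A tooth on the lever drops into it and locks the carriage; pitch 8 mm, about 2 mm play. If the lever is let go with the tooth on top of a rack tooth, the lever stops part way up (about 0.07 rad) and nothing is locked: shift the carriage some mm, away from the case if it touches it, and the lever snaps up.
- jaw_face (a point): Centre of the moving jaw's rubber face (86 mm wide, 75 mm high, 74 mm over the bench), looking to the vise's -y. It moves with the carriage and, on it, up to 32 mm by the screw.
- carriage (a joint): Position of the carriage along the bed in m: 0 fully open (farthest to +y), grows towards the fixed jaw, at most 0.10. With the lever down it slides with about 2 N; locked when the lever is up.
- lever_pad (a point): Middle of the top of the red lever pad, 103 mm over the bench when up; moves with the lever. Pad 36 mm (x) by 40 mm (y), with a 12 mm high rib on each y end, 28 mm clear between them, so closed fingertips pressed down between the ribs can drag the carriage. The pad sinks 12 mm (and goes 4 mm to -x), 4 N rising to 8 N, then a hard stop. Over 25 N damages it.
- lever (a joint): Angle of the quick-release lever in rad: 0 up (tooth fully in the rack, locked), 0.16 fully down; the tooth is clear of the rack above 0.08. Springs back up when let go. It may start part way (about 0.07), its tooth standing on a rack tooth.
- crank_axis (a point): Point on the screw's axis, level with the middle of the crank grip; the axis is parallel to the vise's y, 105 mm over the bench. Turning freely takes about 5.7 N along the circle at the grip; each 10 N of clamping adds 1 N. Right is 7 to 8.5 N felt at the grip, turning slowly or just stopped; above 10 N the case may crack. Once both faces touch, 0.1 rad more adds about 0.5 N.
- crank_grip (a point): Middle of the red crank grip, a cylinder 16 mm thick and 36 mm long, parallel to the vise's y, revolving freely on its pin. It circles the axis at 42 mm radius in the vise's x-z plane; the crank arm is 25 mm from here on the -y side, nothing on the +y side. It can be pinched across x from above and led round the whole circle, gripper pointing down.
- crank (a joint): Crank angle in rad, 0 to 8: 0 when the grip is straight above the axis; grows on tightening, clockwise seen from the crank end: from the top to the vise's -x side (at pi/2), then down. Moves the jaw 4 mm a radian. Stays where it is left.
- jaw: The moving jaw's plate itself (blue, rubber faced). Origin 6 mm behind point jaw_face.
- case: Grey plastic instrument case with a black seam and a dark display on top, loose, standing on the vise bed between the jaws near the fixed jaw, a little askew. 64 mm (x) by 56 mm (y, the clamped width) by 60 mm high, 0.2 kg. Origin: centre of its underside; axes about parallel to the vise's.
- multimeter: Orange multimeter lying flat, 150 by 76 by 34 mm, bystander. Origin: centre of its underside.
- screwdriver: Screwdriver lying on the mat, bystander. Origin near its middle.
- flux_jar: Small jar, 52 mm diameter, 55 mm high, bystander. Origin: centre of its underside.

How it is judged (in metres and radians):
On the way, in this order (a step that is already met when the one before it is completed fails the run):
1. with the lever pressed, the moving jaw is brought to within 16 mm of the case (value of joint lever above 0.09 rad and y of jaw_face in the frame of case below 0.044 m), for 0.1 s.
2. the lever is let up and the tooth has locked, the jaw still within 16 mm of the case (value of joint lever below 0.035 rad and y of jaw_face in the frame of case below 0.044 m), for 0.2 s.
At the end, for the whole second after the job is handed in: the jaw presses the case with 12 to 60 N, the lever is up (below 0.035 rad), the case stands on the bed (within 4 mm), upright and square to the vise within 0.05 rad, against the fixed jaw within 4 mm, within 20 mm of the bed's centre line, and at rest (contact force between jaw and case between 12 and 60 N and value of joint lever below 0.035 rad and angle between the x axis of case and the x axis of vise, either way round below 0.05 rad and angle between case's own z axis and vertical below 0.05 rad and z of case in the frame of vise below 0.029 m and y of case in the frame of vise below -0.053 m and x of case in the frame of vise between -0.02 and 0.02 m and linear speed of case below 0.01 m/s); the robot touches nothing.
It fails at once if the case is crushed: more than 60 N from the moving jaw (contact force between jaw and case above 60 N).
It fails at once if the lever is pressed with more than 25 N (contact force between the arm and lever above 25 N).
It fails at once if a bystander is moved by more than 20 mm (distance of any of multimeter, screwdriver, flux_jar from where it was at the start of the episode above 0.02 m).
It also fails if it takes over 69 s, if anything falls off the work surface, if the arm or the gripper's body presses on something with over 40 N, if the wrist force passes 120 N, or if a joint passes its speed limit or range.

## Working session

There is one attempt and no reset: what is moved stays moved. The work goes in short steps, Python scripts to look and compute and a shell command to move; the robot and the scene stay as the last step left them, time stands still between calls to the robot, and variables do not carry over. Pictures are saved under pics/ and viewed, about 8 in all and at most 12, crops included, and the job is handed in when it is done.

```bash
mkdir -p pics
cat > h.py <<'E'
import numpy as np, cv2
from bench import telemetry, snapshot, camera_params, job
def pts(name,d):
    P=camera_params(name);K=np.array(P["K"]);T=np.array(P["extrinsics"])
    v,u=np.mgrid[:420,:560]
    c=np.stack([(u-K[0,2])/K[0,0]*d,(v-K[1,2])/K[1,1]*d,d],-1)
    w=c@T[:3,:3].T+T[:3,3]; w[d==0]=np.nan
    return w
def save(p,n,box=None,s=1):
    if box: p=p[box[1]:box[3],box[0]:box[2]]
    cv2.imwrite('pics/'+n,cv2.resize(p[:,:,::-1],None,fx=s,fy=s,interpolation=cv2.INTER_CUBIC))
E
python3 - <<'E'
from h import *
a,da=snapshot("scene");b,db=snapshot("top")
np.savez('s0.npz',a=a,da=da,b=b,db=db)
cv2.imwrite('pics/0.png',cv2.resize(np.vstack([a,b])[:,:,::-1],None,fx=.714,fy=.714,interpolation=cv2.INTER_AREA))
save(b,'top0.png',None,1.42)
for n in("scene","top"):print(camera_params(n))
print(telemetry.sense())
E
```

```text
{'K': array([[500.8953655 ,   0.        , 280.34333053],
       [  0.        , 500.8953655 , 211.23959074],
       [  0.        ,   0.        ,   1.        ]]), 'extrinsics': array([[ 4.20439262e-01,  7.55286432e-01, -5.02765583e-01,
         1.21907708e+03],
       [ 9.07166504e-01, -3.60144281e-01,  2.17589133e-01,
        -3.07409474e+02],
       [-1.67260296e-02, -5.47575111e-01, -8.36589348e-01,
         1.20995694e+03],
       [ 0.00000000e+00,  0.00000000e+00,  0.00000000e+00,
         1.00000000e+00]])}
{'K': array([[441.6375163 ,   0.        , 277.92600504],
       [  0.        , 441.6375163 , 211.24630815],
       [  0.        ,   0.        ,   1.        ]]), 'extrinsics': array([[ 2.15142151e-02, -9.96692836e-01,  7.83615246e-02,
         4.90243096e+02],
       [-9.99738881e-01, -2.08436349e-02,  9.36551166e-03,
        -1.60644451e+01],
       [-7.70119937e-03, -7.85425546e-02, -9.96881015e-01,
         1.16957834e+03],
       [ 0.00000000e+00,  0.00000000e+00,  0.00000000e+00,
         1.00000000e+00]])}
{'time': 0.1, 'joint_pos': array([-6.94655193e+01,  7.51351848e+00,  8.53216666e+01, -6.27161212e-04,
        8.72624429e+01, -4.89316964e+00]), 'qd': array([ 0.1054516 , -0.06436259, -0.16241474, -0.05514495,  0.0007404 ,
        0.03036994]), 'joint_efforts': array([ 4.03551476e-04, -5.70952785e+01, -5.01940084e+01, -2.00681425e-04,
        8.13406426e-03, -1.32162736e-04]), 'tool_pos': array([ 257.46479491, -541.40676217,  230.33395976]), 'tcp_rot': array([-1.79902674e+02, -7.70337089e-03,  2.54276743e+01]), 'ft_force': array([-0.50488321, -0.18331411,  0.29031132]), 'wrist_torque': array([0.02625122, 0.0006849 , 0.01123263]), 'finger_gap': 85.40195449107205}
```

View pics/0.png

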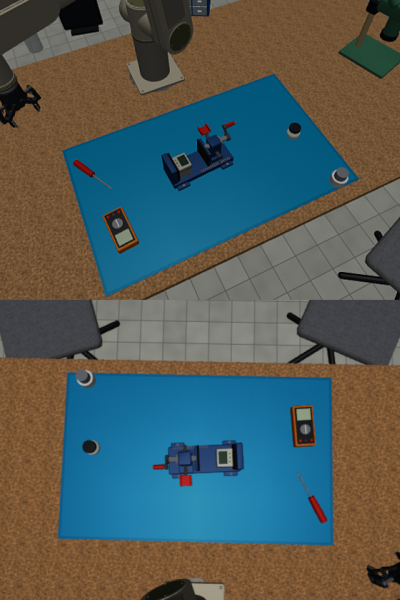

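The vise lies about parallel to the world axes, with its crank to world +y and its lever towards the robot. I'll look closer and measure.

Run:
```python
from h import *
z=np.load('s0.npz');a,b=z['a'],z['b']
A=cv2.resize(a[160:280,215:345],None,fx=4.4,fy=4.4,interpolation=cv2.INTER_CUBIC)
B=cv2.resize(b[180:275,205:350],None,fx=5.5,fy=5.5,interpolation=cv2.INTER_CUBIC)
cv2.imwrite('pics/1a.png',A[:,:,::-1]);cv2.imwrite('pics/1b.png',B[:,:,::-1])
for n,im,d in(("scene",a,z['da']),("top",b,z['db'])):
    w=pts(n,d);hsv=cv2.cvtColor(im,cv2.COLOR_RGB2HSV)
    m=((hsv[...,0]<8)|(hsv[...,0]>172))&(hsv[...,1]>150)&(hsv[...,2]>80)&(np.nan_to_num(w[...,2])>60)
    k,l,s,c=cv2.connectedComponentsWithStats(m.astype(np.uint8))
    for i in range(1,k):
        if s[i,4]>15:
            p=w[l==i];print(n,s[i],c[i],np.nanmin(p,0).round(),np.nanmax(p,0).round(),np.nanmedian(p,0).round(1))
    # vise body by height
    if n=="top":
        for lo,hi in((18,32),(75,95),(108,119),(120,130)):
            q=w[(w[...,2]>lo)&(w[...,2]<hi)&(w[...,0]>350)&(w[...,0]<650)&(abs(w[...,1])<250)]
            q=q[np.isfinite(q).all(1)].astype(np.float32)
            if len(q): print(lo,hi,len(q),np.percentile(q,[1,99],axis=0).round(1).tolist(),cv2.minAreaRect(q[:,:2]))
```

```text
scene [316 170  13   8  52] [322.36538462 173.11538462] [509. 104. 141.] [525. 139. 150.] [518.6 121.7 146.3]
scene [277 173  18  17 144] [286.04166667 181.375     ] [456.  13.  99.] [493.  53. 120.] [475.   35.3 105.1]
top [214 231  16   6  89] [221.58426966 233.51685393] [510. 106. 141.] [522. 140. 151.] [515.4 122.4 146.6]
top [252 246  16  15 227] [259.42731278 252.59911894] [455.  17.  98.] [490.  54. 119.] [473.   37.  104.8]Traceback (most recent call last):
  File "<stdin>", line 18, in <module>
cv2.error: OpenCV(4.12.0) /io/opencv/modules/imgproc/src/convhull.cpp:143: error: (-215:Assertion failed) total >= 0 && (depth == CV_32F || depth == CV_32S) in function 'convexHull'
```

View pics/1a.png

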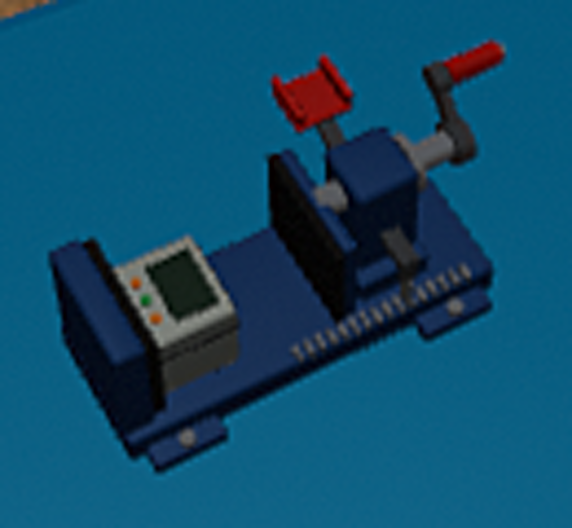

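View pics/1b.png

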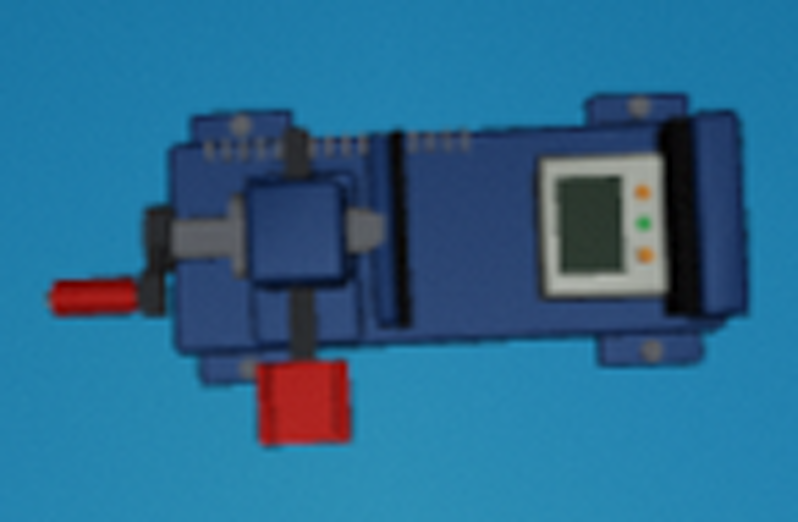

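The crops show the pad at about (305,402) in the top crop, between its two ribs. The crank grip is at (93,297), near the top and slightly towards -x. The case at (603,226) is close to the fixed jaw. Next I'll get the vise yaw, the jaw and the case.

Run:
```python
from h import *
z=np.load('s0.npz');b=z['b'];n='top'
w=pts(n,z['db']);w2=w.copy()
def rect(name,m):
    q=w[m&(w[...,0]>380)&(w[...,0]<650)&(abs(w[...,1])<200)];q=q[np.isfinite(q).all(1)]
    if len(q)<5: print(name,len(q));return
    p=np.ascontiguousarray(q[:,:2],dtype=np.float32)
    r=cv2.minAreaRect(p.reshape(-1,1,2));print(name,len(q),np.median(q,0).round(1),q.min(0).round(),q.max(0).round(),[np.round(t,1) for t in r])
Z=np.nan_to_num(w[...,2]);hsv=cv2.cvtColor(b,cv2.COLOR_RGB2HSV)
red=((hsv[...,0]<8)|(hsv[...,0]>172))&(hsv[...,1]>150)
rect('bed+',(Z>18)&~red); rect('column',(Z>119)&(Z<132)&~red)
rect('jaws',(Z>108)&(Z<119)&~red)
rect('case',(Z>78)&(Z<95)&(hsv[...,1]<110)&(w[...,1]<-40))
rect('pad',(Z>90)&(Z<108)&red);rect('padrib',(Z>108)&(Z<125)&red);rect('grip',(Z>135)&red)
rect('fixedjaw',(Z>108)&(Z<119)&(w[...,1]<-80));rect('mjaw',(Z>105)&(Z<119)&(w[...,1]<10)&(w[...,1]>-50)&~red)
# case bright top
m=((hsv[...,1]<60)&(hsv[...,2]>130)).astype(np.uint8);m[:185]=0;m[250:]=0;m[:,:290]=0;m[:,350:]=0
c=max(cv2.findContours(m,0,2)[0],key=cv2.contourArea);r=cv2.minAreaRect(c);bx=cv2.boxPoints(r)
P=camera_params(n);K=P['K'];T=P['extrinsics']
def ray(uv,h):
    d=T[:3,:3]@np.linalg.inv(K)@[uv[0],uv[1],1];return (T[:3,3]+d*(h-T[2,3])/d[2]).round(1)
print('casetop',r,[ray(x,85) for x in bx],ray(r[0],85))
# bed edges in crop 1b: lower edge (180,352)-(720,328), upper (170,148)-(665,125) at z=25
for u in((180,352),(720,328),(170,148),(665,125)):print(ray((205+u[0]/5.5,180+u[1]/5.5),25))
for nm,u,h in(('colx',(247,182),125),('col',(345,284),125),('mj',(382,132),112),('mj2',(405,325),112),('fj',(693,118),115),('fj2',(697,313),115),('fj3',(747,313),115),('grip',(53,297),155),('grip2',(137,295),155)):print(nm,ray((205+u[0]/5.5,180+u[1]/5.5),h))
```

```text
bed+ 4222 [546.  -25.   75.3] [ 455. -157.   18.] [618. 144. 152.] [array([534.2,  -5.8]), array([152.8, 300.4]), np.float64(3.6)]
column 427 [545.2  43.1 125. ] [ 519. -155.  119.] [598. 105. 130.] [array([539.9, -23.8]), array([ 79.2, 254.9]), np.float64(8.9)]
jaws 824 [ 550.  -126.6  113.9] [ 456. -156.  108.] [603. 106. 119.] [array([539.3, -34. ]), array([123.6, 258. ]), np.float64(18.9)]
case 588 [553.5 -94.8  86. ] [ 521. -127.   78.] [591. -65.  94.] [array([556. , -95.9]), array([67.1, 58.2]), np.float64(3.7)]
pad 164 [472.5  37.  104. ] [455.  22.  98.] [489.  52. 108.] [array([473.4,  36.4]), array([33.8, 28. ]), np.float64(5.3)]
padrib 63 [475.4  22.8 115.6] [456.  17. 108.] [490.  54. 119.] [array([472.7,  35.4]), array([33.2, 35.8]), np.float64(1.5)]
grip 89 [515.4 122.4 146.6] [510. 106. 141.] [522. 140. 151.] [array([516.3, 123. ]), array([11.8, 34.7]), np.float64(1.4)]
fixedjaw 444 [ 557.6 -138.9  114.3] [ 514. -156.  108.] [ 603. -121.  119.] [array([ 558.6, -139.4]), array([89.3, 30.7]), np.float64(3.6)]
mjaw 232 [5.472e+02 5.000e-01 1.131e+02] [507. -10. 106.] [591.  10. 118.] [array([548.6,   1.5]), array([84.9, 17.6]), np.float64(3.9)]
casetop ((314.1312255859375, 220.4930877685547), (24.019386291503906, 20.918415069580078), 86.98721313476562) [array([582.2, -67.6,  85. ]), array([ 586., -119.,   85.]), array([ 527. , -122.9,   85. ]), array([523.3, -71.8,  85. ])] [554.6 -95.3  85. ]
[493.1  96.8  25. ]
[ 509.8 -156.7   25. ]
[589.3 104.3  25. ]
[ 605.1 -129.6   25. ]
colx [566.6  60.1 125. ]
col [523.5  16.8 125. ]
mj [590.7   2.6 112. ]
mj2 [506.7  -9.3 112. ]
fj [ 599.3 -132.9  115. ]
fj2 [ 514.5 -135.6  115. ]
fj3 [ 515.  -157.2  115. ]
grip [514.5 137.7 155. ]
grip2 [516.1 102.6 155. ]
```

```bash
python3 -m jog '[[[0,0,0,0,0,-0.0271,0],[0,0,0,0,0,-0.0271,0],[0,0,0,0,0,-0.0271,0],[0,0,0,0,0,-0.0271,0],[0,0,0,0,0,-0.0271,0],[0,0,0,0,0,-0.0271,0],[0,0,0,0,0,-0.0271,0],[0,0,0,0,0,0,0]]]' 20
python3 -m jog '[[[0.94,0.42,0,0,0,0,0],[0.94,0.42,0,0,0,0,0],[0.94,0.42,0,0,0,0,0],[0.94,0.42,0,0,0,0,0],[0.94,0.42,0,0,0,0,0],[0.94,0.42,0,0,0,0,0],[0.94,0.42,0,0,0,0,0],[0.94,0.42,0,0,0,0,0],[0.94,0.42,0,0,0,0,0],[0.94,0.42,0,0,0,0,0],[0.94,0.42,0,0,0,0,0],[0.94,0.42,0,0,0,0,0]]]'
```

```text
time: 1.1
tool_pos: [257.5, -541.6, 230.7]
tcp_rot: [-180.0, -0.1, 93.7]
ft_force: [0.0, -0.0, 0.2]
finger_gap: -0.2
time: 2.6
tool_pos: [472.8, 39.0, 231.3]
tcp_rot: [180.0, 0.0, 93.4]
ft_force: [0.0, -2.1, 0.1]
finger_gap: -0.1
```

```bash
python3 -m jog '[[[-0.05,0,0.5,0,0,0,0],[0,0,0.7,0,0,0,0],[0,0,0.6,0,0,0,0],[0,0,0.3,0,0,0,0],[0,0,0,0,0,0,0],[0,0,0,0,0,0,0]]]'
python3 - <<'E'
from h import *
a,d=snapshot("scene");save(a,'2.png',(240,110,360,230),4.5)
E
```

```text
time: 3.35
tool_pos: [473.6, 34.7, 127.7]
tcp_rot: [179.9, 0.0, 93.7]
ft_force: [0.6, -0.5, -0.0]
finger_gap: -0.1
```

View pics/2.png

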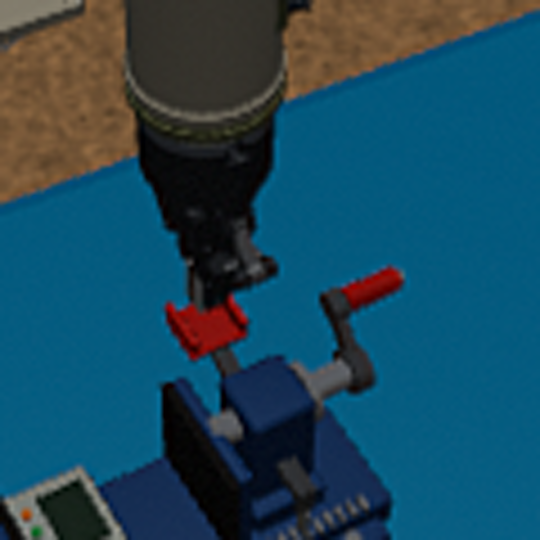

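The fingertips at (210,300) are over the pad, between the ribs. Now I descend slowly.

```bash
python3 -m jog '[[[0.025,0,0.1,0,0,0,0],[0,0,0.1,0,0,0,0],[0,0,0.1,0,0,0,0],[0,0,0.06,0,0,0,0],[0,0,0.04,0,0,0,0],[0,0,0.0,0,0,0,0]]]'
python3 -m jog '[[[0,0,0.04,0,0,0,0],[0,0,0.02,0,0,0,0],[0,0,0.0,0,0,0,0]]]'
python3 -m jog '[[[0,0,0.04,0,0,0,0],[0,0,0.02,0,0,0,0],[0,0,0.0,0,0,0,0]]]'
```

```text
time: 4.15
tool_pos: [472.5, 36.0, 106.1]
tcp_rot: [-180.0, -0.0, 93.7]
ft_force: [-0.4, -0.0, -0.2]
finger_gap: 0.3
time: 4.53
tool_pos: [472.6, 36.1, 103.3]
tcp_rot: [-180.0, -0.0, 93.7]
ft_force: [0.1, -0.1, -0.5]
finger_gap: 0.1
time: 4.9
tool_pos: [472.0, 36.0, 100.5]
tcp_rot: [-179.9, 0.0, 93.7]
ft_force: [-5.3, -0.9, 5.9]
finger_gap: -0.1
```

```bash
python3 -m jog '[[[0,-0.02,0.05,0,0,0,0],[0,-0.02,0.03,0,0,0,0],[0,0,0,0,0,0,0]]]'
python3 -m jog '[[[0,-0.02,0.04,0,0,0,0],[0,0,0.02,0,0,0,0],[0,0,0,0,0,0,0]]]'
```

```text
time: 5.28
tool_pos: [470.8, 35.9, 97.0]
tcp_rot: [180.0, 0.0, 93.7]
ft_force: [-3.6, -0.7, 7.6]
finger_gap: -0.4
time: 5.65
tool_pos: [470.0, 35.8, 94.2]
tcp_rot: [180.0, 0.0, 93.7]
ft_force: [-3.8, -0.7, 7.9]
finger_gap: -0.0
```

```bash
python3 -m jog '[[[0,0,0.03,0,0,0,0],[-0.08,0,0,0,0,0,0],[-0.1,0,0,0,0,0,0],[-0.1,0,0,0,0,0,0],[-0.1,0,0,0,0,0,0],[-0.1,0,0,0,0,0,0],[-0.1,0,0,0,0,0,0],[-0.1,0,0,0,0,0,0],[-0.1,0,0,0,0,0,0],[-0.1,0,0,0,0,0,0],[-0.08,0,0,0,0,0,0],[0,0,0,0,0,0,0]]]'
cat > look.py <<'E'
from h import *
import sys
b,d=snapshot("top");w=pts('top',d);a,_=snapshot("scene")
np.savez('s.npz',a=a,b=b,d=d)
P=camera_params('top');K=P['K'];T=P['extrinsics']
hsv=cv2.cvtColor(b,cv2.COLOR_RGB2HSV);Z=np.nan_to_num(w[...,2])
c,s=np.cos(np.radians(3.7)),np.sin(np.radians(3.7))
V=lambda q:np.c_[(q[:,0]-545)*c+(q[:,1]-38.5)*s,-(q[:,0]-545)*s+(q[:,1]-38.5)*c,q[:,2]]
red=((hsv[...,0]<8)|(hsv[...,0]>172))&(hsv[...,1]>150)
box=(w[...,0]>495)&(w[...,0]<610)&(abs(w[...,1])<170)
def st(n,m):
    q=V(w[m]);print(n,len(q),'min',np.percentile(q,2,axis=0).round(1),'med',np.median(q,0).round(1),'max',np.percentile(q,98,axis=0).round(1)) if len(q) else print(n,0)
st('column',box&(Z>121)&(Z<130)&~red&(w[...,1]<70))
v=-(w[...,0]-545)*s+(w[...,1]-38.5)*c
st('jaw',box&(Z>108)&(Z<118)&~red&(v>-130)&(v<-30+30))
st('case',box&(Z>80)&(Z<91)&(hsv[...,1]<110)&(v<-90))
st('grip',red&(Z>70)&(w[...,0]>480)&(w[...,1]>60))
st('pad',red&(w[...,0]<500)&(Z>80))
im=np.hstack([cv2.resize(x[y0:y0+110,x0:x0+140],None,fx=f,fy=f,interpolation=cv2.INTER_CUBIC) for x,x0,y0,f in((b,210,175,2.85),(a,215,150,2.85))])
cv2.imwrite('pics/%s.png'%sys.argv[1],im[:,:,::-1])
E
python3 look.py 3; python3 -c "
from h import *;print(telemetry.sense()['ft_force'])"
```

```text
time: 7.15
tool_pos: [473.0, -12.4, 92.7]
tcp_rot: [180.0, 0.0, 93.7]
ft_force: [-5.2, -0.6, 8.5]
finger_gap: 0.2
column 301 min [-16.  -66.9 121.6] med [  4.9 -45.8 125.5] max [ 22.6 -19.2 129. ]
jaw 267 min [-21.2 -93.7 108.7] med [  5.  -82.6 112.9] max [ 41.1  -2.1 117.5]
case 548 min [ -27.  -163.    81.3] med [   2.1 -133.5   86. ] max [  31.3 -106.7   90.5]
grip 20 min [-28.2  46.4 142.7] med [-21.4  50.7 146.1] max [-16.5  55.1 149.5]
pad 0
[-5.02281757 -0.99969442  8.77282996]
```

View pics/3.png

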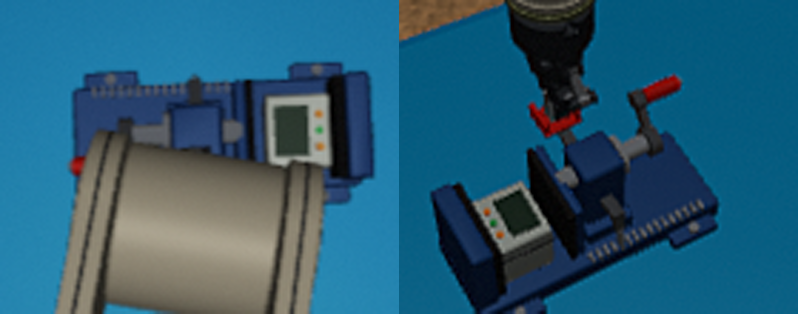

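The carriage followed: the jaw is now close to the case in both views, with the gap at about (252,110) in the left half. I'll measure its travel in the scene camera, from the grip and the column.

```bash
cat > trav.py <<'E'
from h import *
def meas(a,d):
    w=pts('scene',d);Z=np.nan_to_num(w[...,2]);hsv=cv2.cvtColor(a,cv2.COLOR_RGB2HSV)
    red=((hsv[...,0]<8)|(hsv[...,0]>172))&(hsv[...,1]>120)&(hsv[...,2]>70)
    c,s=np.cos(np.radians(3.7)),np.sin(np.radians(3.7))
    v=-(w[...,0]-545)*s+(w[...,1]-38.5)*c;u=(w[...,0]-545)*c+(w[...,1]-38.5)*s
    o={}
    for n,m in(('grip',red&(u>-60)&(u<60)&(v>25)&(Z>50)),('pad',red&(u<-45)&(u>-110)&(v>-90)&(v<40)&(Z>70)),('col',~red&(Z>120)&(Z<130)&(abs(u)<26)&(v<40)&(v>-90)),
      ('jawtop',~red&(Z>108)&(Z<118)&(abs(u)<42)&(v<-25)&(v>-125)),('case',(Z>80)&(Z<90)&(hsv[...,1]<110)&(v<-90)&(v>-175)&(abs(u)<45))):
        if m.sum(): o[n]=(int(m.sum()),)+tuple(np.percentile(np.c_[u[m],v[m],Z[m]],p,axis=0).round(1).tolist() for p in(5,50,95))
    return o
if __name__=='__main__':
    z=np.load('s0.npz');o0=meas(z['a'],z['da']);a,d=snapshot('scene');o1=meas(a,d)
    for k in o1: print(k,'\n  was',o0.get(k),'\n  now',o1[k])
E
python3 trav.py
```

```text
grip 
  was (56, [-28.6, 67.9, 141.3], [-21.1, 84.7, 146.1], [-16.8, 100.2, 149.9]) 
  now (50, [-27.3, 25.9, 141.6], [-20.6, 38.6, 146.4], [-15.6, 52.3, 150.2])
pad 
  was (151, [-87.2, -19.2, 101.0], [-69.7, 0.8, 105.1], [-55.2, 16.5, 117.6]) 
  now (73, [-87.9, -68.1, 90.4], [-64.2, -56.7, 97.4], [-58.0, -35.1, 106.9])
col 
  was (253, [-16.8, -20.4, 121.0], [4.5, -0.1, 125.3], [23.8, 23.9, 128.8]) 
  now (288, [-15.8, -69.0, 121.2], [2.9, -45.8, 125.2], [23.7, 9.9, 129.1])
jawtop 
  was (176, [-34.4, -48.5, 109.6], [4.3, -40.7, 112.9], [38.6, -29.2, 116.7]) 
  now (224, [-32.5, -96.7, 109.3], [9.0, -87.0, 113.1], [37.1, -43.0, 116.9])
case 
  was (355, [-26.1, -158.9, 81.9], [5.1, -134.2, 86.1], [33.0, -111.1, 89.2]) 
  now (386, [-26.6, -158.5, 81.5], [4.9, -132.3, 86.0], [33.4, -97.2, 89.1])
```

```bash
python3 -m jog '[[[-0.06,0,0,0,0,0,0],[-0.06,0,0,0,0,0,0],[-0.04,0,0,0,0,0,0],[0,0,0,0,0,0,0],[0,0,0,0,0,0,0]]]'; python3 trav.py | grep -A2 -E "grip|col|jawtop"
```

```text
time: 7.92
tool_pos: [473.5, -20.1, 92.7]
tcp_rot: [180.0, 0.0, 93.7]
ft_force: [-4.3, 1.2, 8.5]
finger_gap: -0.0
grip 
  was (56, [-28.6, 67.9, 141.3], [-21.1, 84.7, 146.1], [-16.8, 100.2, 149.9]) 
  now (37, [-27.2, 26.7, 140.9], [-20.4, 35.3, 146.6], [-16.2, 44.4, 149.9])
--
col 
  was (253, [-16.8, -20.4, 121.0], [4.5, -0.1, 125.3], [23.8, 23.9, 128.8]) 
  now (290, [-15.8, -76.1, 121.2], [3.5, -52.5, 125.0], [23.6, 1.5, 128.9])
jawtop 
  was (176, [-34.4, -48.5, 109.6], [4.3, -40.7, 112.9], [38.6, -29.2, 116.7]) 
  now (238, [-32.4, -104.4, 109.1], [8.5, -93.7, 112.9], [35.0, -44.1, 117.4])
```

```bash
python3 -m jog '[[[0,0.02,-0.06,0,0,0,0],[0,0.02,-0.06,0,0,0,0],[0,0.02,-0.06,0,0,0,0],[0,0,-0.04,0,0,0,0],[0,0,0,0,0,0,0]]]';python3 -m jog '[[[0,0,-0.02,0,0,0,0],[0,0,0,0,0,0,0],[0,0,0,0,0,0,0]]]'; python3 trav.py | grep -A2 -E "grip|col|jawtop|pad"
```

```text
time: 8.6
tool_pos: [476.5, -19.9, 103.0]
tcp_rot: [180.0, 0.0, 93.7]
ft_force: [0.1, 0.1, 3.0]
finger_gap: -0.1
time: 8.98
tool_pos: [476.1, -19.8, 103.6]
tcp_rot: [-180.0, -0.0, 93.7]
ft_force: [0.7, -0.5, -0.5]
finger_gap: 0.1
grip 
  was (56, [-28.6, 67.9, 141.3], [-21.1, 84.7, 146.1], [-16.8, 100.2, 149.9]) 
  now (37, [-26.6, 25.8, 140.7], [-20.0, 35.9, 146.5], [-16.6, 44.6, 150.3])
pad 
  was (151, [-87.2, -19.2, 101.0], [-69.7, 0.8, 105.1], [-55.2, 16.5, 117.6]) 
  now (85, [-85.6, -75.7, 101.3], [-62.3, -64.0, 105.9], [-55.2, -42.3, 116.9])
col 
  was (253, [-16.8, -20.4, 121.0], [4.5, -0.1, 125.3], [23.8, 23.9, 128.8]) 
  now (278, [-16.6, -76.4, 120.9], [2.9, -53.6, 125.2], [23.5, 0.3, 128.9])
jawtop 
  was (176, [-34.4, -48.5, 109.6], [4.3, -40.7, 112.9], [38.6, -29.2, 116.7]) 
  now (245, [-33.3, -104.5, 108.5], [8.9, -93.5, 113.2], [36.1, -41.3, 117.0])
```

The lever followed the fingers up to 103 mm, still pushing with 3 N, so it is fully up and locked after about 56 mm of travel. Next is the crank.

```bash
python3 -m jog '[[[0,0,-0.5,0,0,0,0],[0,0,-1,0,0,0,0],[0,0,-0.5,0,0,0,0.6],[0.5,0.3,0,0,0,0,0.6],[0.8,0.4,0,0,0,0,0.6],[0.44,0.28,0,0,0,0,0.6],[0,0,0,0,0,0,0.6],[0,0,0,0,0,0,0.6]]]' 40; python3 look.py 4; python3 trav.py
```

```text
time: 10.02
tool_pos: [519.1, 69.7, 203.5]
tcp_rot: [-180.0, 0.0, 93.7]
ft_force: [-0.1, 0.3, 0.3]
finger_gap: 51.4
column 358 min [-20.  -73.9 121.9] med [  1.2 -52.4 125.5] max [ 22.8 -27.2 128.9]
jaw 278 min [ -38.5 -101.7  109.2] med [  0.5 -92.3 113. ] max [ 40.7 -21.8 117. ]
case 577 min [ -29.9 -161.5   80.7] med [   0.5 -133.    85.7] max [  31.2 -106.5   90.1]
grip 0
pad 221 min [-87.3 -73.  100.2] med [-72.  -54.7 104.7] max [-55.5 -37.4 118.1]
grip 
  was (56, [-28.6, 67.9, 141.3], [-21.1, 84.7, 146.1], [-16.8, 100.2, 149.9]) 
  now (38, [-26.6, 25.5, 141.5], [-20.6, 35.8, 146.2], [-15.1, 44.7, 150.5])
pad 
  was (151, [-87.2, -19.2, 101.0], [-69.7, 0.8, 105.1], [-55.2, 16.5, 117.6]) 
  now (153, [-86.9, -75.1, 101.0], [-70.9, -55.1, 105.7], [-55.1, -39.8, 117.8])
col 
  was (253, [-16.8, -20.4, 121.0], [4.5, -0.1, 125.3], [23.8, 23.9, 128.8]) 
  now (283, [-16.7, -76.4, 121.1], [3.8, -52.4, 125.3], [23.2, 2.3, 128.7])
jawtop 
  was (176, [-34.4, -48.5, 109.6], [4.3, -40.7, 112.9], [38.6, -29.2, 116.7]) 
  now (242, [-32.7, -104.4, 109.3], [8.0, -94.2, 113.4], [36.2, -44.6, 117.3])
case 
  was (355, [-26.1, -158.9, 81.9], [5.1, -134.2, 86.1], [33.0, -111.1, 89.2]) 
  now (364, [-25.7, -158.4, 82.2], [4.2, -133.5, 86.1], [33.0, -107.6, 89.2])
```

View pics/4.png

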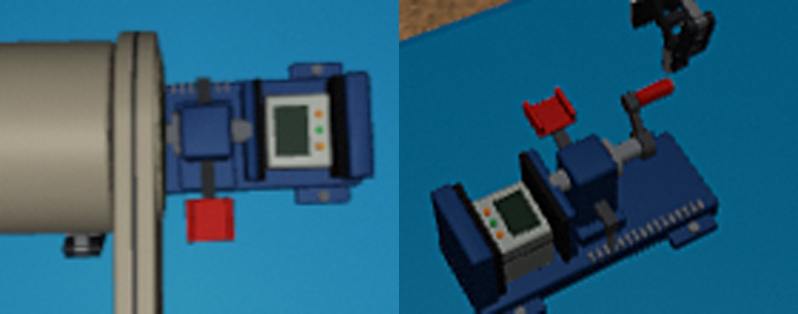

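The lever pad is up at (210,220) and the locked jaw sits just off the case. The gripper is over the grip at (655,92). I descend and pinch.

```bash
python3 -m jog '[[[0,0,0.4,0,0,0,0.6],[0,0,0.5,0,0,0,0.6],[0,0,0.37,0,0,0,0.6],[0,0,0.2,0,0,0,0.6],[0,0,0,0,0,0,0.6],[0,0,0,0,0,0,0.3],[0,0,0,0,0,0,0],[0,0,0,0,0,0,0],[0,0,0,0,0,0,0],[0,0,0,0,0,0,0]]]' 40; python3 look.py 5;python3 -c "
from h import *;s=telemetry.sense();print(s['tool_pos'],s['ft_force'],s['finger_gap'])"
```

```text
time: 11.42
tool_pos: [519.9, 70.3, 131.3]
tcp_rot: [179.9, -0.0, 93.7]
ft_force: [-3.8, 0.5, 6.1]
finger_gap: 14.6
column 353 min [-20.  -74.  121.6] med [  1.6 -52.1 125.3] max [ 22.4 -26.9 129.3]
jaw 282 min [ -38.5 -101.8  109. ] med [  0.2 -92.5 113.5] max [ 41.  -25.2 117.6]
case 577 min [ -30.  -163.3   81.2] med [   0.2 -133.5   85.8] max [  31.3 -106.5   89.9]
grip 0
pad 222 min [-87.3 -73.  100.6] med [-72.  -54.9 104.6] max [-55.4 -37.3 117.5]
[519.89305624  70.25517135 131.30834637] [-3.46220212  0.52678427  7.03207852] 14.226816915287479
```

View pics/5.png

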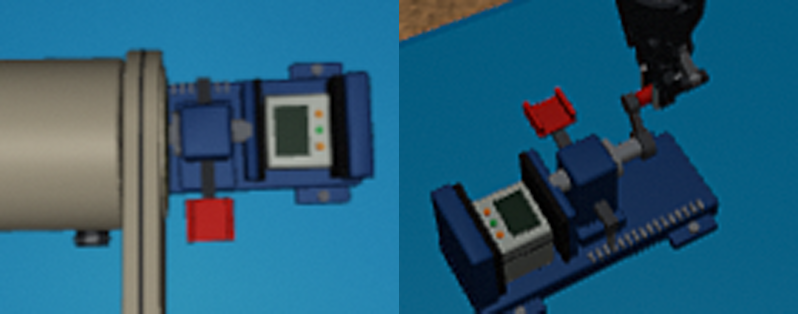

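The grip at (645,95) is pinched low on the pads. I'll regrip 6 mm lower from a smaller opening, to cut the preload.

```bash
python3 -m jog '[[[0,0,0,0,0,0,0.32],[0,0,0,0,0,0,0.32],[0,0,0.06,0,0,0,0.32],[0,0,0.06,0,0,0,0.32],[0,0,0,0,0,0,0.32]]]' 40; python3 -m jog '[[[0,0,0,0,0,0,0],[0,0,0,0,0,0,0],[0,0,0,0,0,0,0],[0,0,0,0,0,0,0]]]' 40;python3 -c "
from h import *;s=telemetry.sense();print(s['tool_pos'],s['ft_force'],s['finger_gap'],s['wrist_torque'])"
```

```text
time: 12.15
tool_pos: [519.1, 70.1, 123.7]
tcp_rot: [-179.9, -0.0, 93.7]
ft_force: [-0.0, -0.0, 0.7]
finger_gap: 27.0
time: 12.65
tool_pos: [519.6, 70.2, 124.3]
tcp_rot: [180.0, -0.0, 93.7]
ft_force: [2.5, 0.1, -3.0]
finger_gap: 14.6
[519.59465422  70.1731524  124.27854605] [ 2.47392606  0.06404066 -3.04859646] 14.64948219295612 [ 0.02582548 -0.39957004 -0.00602099]
```

```bash
cat > st.py <<'E'
from h import *
s=telemetry.sense();p=s['tool_pos'];f=s['ft_force']
c,sn=np.cos(np.radians(3.7)),np.sin(np.radians(3.7))
U=(p[0]-545)*c+(p[1]-38.5)*sn; u=U-OFF[0] if 0 else U
# grip = tool pos with offset: at start tool U=-23.3,z=124.3 <-> theta0
u0=(519.6-545)*c+(70.2-38.5)*sn
gu=-22.3+(U-u0); gz=35.6+(p[2]-124.28)
th=np.arctan2(-gu,gz);r=np.hypot(gu,gz)
fu=f[0]*c+f[1]*sn; t=np.array([-np.cos(th),-np.sin(th)]);n=np.array([-np.sin(th),np.cos(th)])
F=np.array([fu,f[2]])
print('t',s['time'],'pos',p.round(1),'th',th.round(3),'r',r.round(1),'Ftan',(-F@t).round(2),'Frad',(-F@n).round(2),'f',f.round(1),'gap',round(s['finger_gap'],1))
E
python3 -m jog '[[[0,-0.069,0.048,0,0,0,0],[0,-0.064,0.055,0,0,0,0],[0,-0.058,0.061,0,0,0,0],[0,-0.052,0.065,0,0,0,0],[0,-0.045,0.072,0,0,0,0],[0,-0.037,0.075,0,0,0,0]]]'; python3 st.py; python3 -m jog '[[[0,0,0,0,0,0,0]]]' >/dev/null; python3 st.py
```

```text
time: 13.4
tool_pos: [505.9, 69.2, 107.4]
tcp_rot: [179.6, 0.0, 93.7]
ft_force: [8.6, 0.8, 1.7]
finger_gap: 15.0
t 13.4 pos [505.9  69.2 107.4] th 1.092 r 40.6 Ftan 5.43 Frad 6.87 f [8.6 0.8 1.7] gap 15.0
t 13.525 pos [505.6  69.2 106.9] th 1.106 r 40.7 Ftan 2.62 Frad 9.6 f [ 9.8 -0.4 -2. ] gap 14.7
```

```bash
sed -i 's/gu=-22.3/gu=-24.5/;s/gz=35.6/gz=34.1/' st.py
python3 -m jog '[[[0,0.014,0.049,0,0,0,0],[0,-0.022,0.081,0,0,0,0],[0,-0.013,0.083,0,0,0,0]]]'>/dev/null; python3 st.py; python3 -m jog '[[[0,-0.005,0.084,0,0,0,0]]]' >/dev/null; python3 st.py;python3 -m jog '[[[0,0,0,0,0,0,0]]]' >/dev/null; python3 st.py
```

```text
t 13.9 pos [502.8  69.   95.8] th 1.436 r 41.7 Ftan 4.9 Frad -0.66 f [ 0.  -0.6  4.9] gap 14.3
t 14.025 pos [502.5  69.   91.5] th 1.539 r 41.7 Ftan 5.77 Frad 0.63 f [0.8 0.4 5.8] gap 14.4
t 14.15 pos [502.4  69.   91.1] th 1.549 r 41.8 Ftan 1.11 Frad 2.93 f [ 3.  -0.1  1. ] gap 14.6
```

```bash
python3 -m jog '[[[0,0.003,0.084,0,0,0,0]]]'>/dev/null; python3 st.py; python3 -m jog '[[[0,0.012,0.083,0,0,0,0]]]' >/dev/null; python3 st.py;python3 -m jog '[[[0,0.02,0.082,0,0,0,0]]]' >/dev/null; python3 st.py; python3 trav.py | grep -A2 -E 'jawtop|case'
```

```text
t 14.275 pos [502.5  69.   87.2] th 1.643 r 41.7 Ftan 4.97 Frad 1.02 f [ 0.7 -0.5  5. ] gap 14.6
t 14.4 pos [503.1  69.1  82.8] th 1.748 r 41.7 Ftan 5.77 Frad 1.56 f [0.4 1.5 6. ] gap 14.5
t 14.525 pos [504.   69.1  78.6] th 1.851 r 41.8 Ftan 5.13 Frad 2.29 f [ 0.8 -0.   5.6] gap 14.2
jawtop 
  was (176, [-34.4, -48.5, 109.6], [4.3, -40.7, 112.9], [38.6, -29.2, 116.7]) 
  now (245, [-32.3, -109.1, 109.0], [7.7, -98.1, 113.5], [35.0, -40.7, 117.1])
case 
  was (355, [-26.1, -158.9, 81.9], [5.1, -134.2, 86.1], [33.0, -111.1, 89.2]) 
  now (362, [-26.9, -158.9, 82.1], [6.9, -135.2, 86.0], [32.6, -109.8, 89.2])
```

```bash
python3 -m jog '[[[0,0.028,0.079,0,0,0,0]]]'>/dev/null; python3 st.py; python3 -m jog '[[[0,0.036,0.076,0,0,0,0]]]' >/dev/null; python3 st.py;python3 -m jog '[[[0,0.043,0.072,0,0,0,0]]]' >/dev/null; python3 st.py; python3 look.py 6;python3 trav.py | grep -A2 -E 'jawtop|case'
```

```text
t 14.7 pos [505.3  69.2  74.8] th 1.949 r 41.8 Ftan 4.73 Frad 1.97 f [ 0.1 -0.6  5.1] gap 14.4
t 14.825 pos [507.1  69.4  70.8] th 2.052 r 41.8 Ftan 6.4 Frad 2.33 f [-0.9  0.5  6.7] gap 14.5
t 14.95 pos [509.1  69.7  67.2] th 2.152 r 41.8 Ftan 6.38 Frad 2.33 f [-1.7  1.5  6.6] gap 14.4
column 358 min [-20.2 -74.1 121.5] med [  1.2 -51.9 125.4] max [ 22.4 -27.  129.1]
jaw 284 min [ -36.5 -107.1  108.7] med [  2.  -97.5 112.7] max [ 40.7 -29.  117.5]
case 551 min [ -29.9 -162.9   81.4] med [  -0.2 -136.2   86.1] max [  31.2 -110.2   89.9]
grip 0
pad 224 min [-87.3 -72.8 100.4] med [-72.  -54.6 104.9] max [-55.4 -37.1 118.9]
jawtop 
  was (176, [-34.4, -48.5, 109.6], [4.3, -40.7, 112.9], [38.6, -29.2, 116.7]) 
  now (249, [-32.3, -109.9, 109.4], [8.9, -99.0, 113.3], [37.4, -46.0, 117.1])
case 
  was (355, [-26.1, -158.9, 81.9], [5.1, -134.2, 86.1], [33.0, -111.1, 89.2]) 
  now (360, [-26.3, -158.9, 82.0], [6.4, -134.1, 85.9], [33.5, -110.4, 89.3])
```

View pics/6.png

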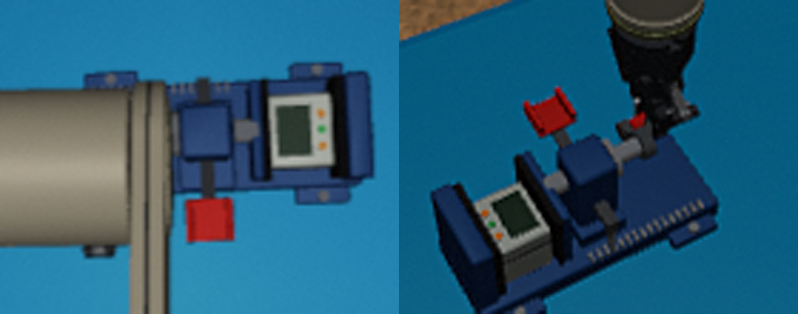

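The jaw now touches the case, which sits flat between both rubber faces at (300,130). I carry on step by step, watching the tangential force.

```bash
python3 -m jog '[[[0,0.05,0.067,0,0,0,0]]]'>/dev/null; python3 st.py; python3 -m jog '[[[0,0.057,0.062,0,0,0,0]]]' >/dev/null; python3 st.py
```

```text
t 15.225 pos [511.5  69.9  63.9] th 2.249 r 41.8 Ftan 7.24 Frad 3.3 f [-2.2  3.2  7.7] gap 14.6
t 15.35 pos [514.3  70.3  60.7] th 2.351 r 41.9 Ftan 6.95 Frad 4.1 f [-2.2  2.8  7.8] gap 14.4
```

```bash
python3 -m jog '[[[0,0.031,0.028,0,0,0,0]]]'>/dev/null; python3 st.py; python3 -m jog '[[[0,0.031,0.028,0,0,0,0]]]' >/dev/null; python3 st.py; python3 -m jog '[[[0,0,0,0,0,0,0]]]' >/dev/null; python3 st.py
```

```text
t 15.475 pos [515.8  70.4  59.2] th 2.401 r 42.0 Ftan 6.96 Frad 4.73 f [-2.2  3.3  8.2] gap 14.8
t 15.6 pos [517.2  70.6  57.9] th 2.448 r 42.0 Ftan 8.26 Frad 5.48 f [-3.   2.6  9.5] gap 13.8
t 15.725 pos [517.4  70.6  57.9] th 2.451 r 41.9 Ftan 4.75 Frad 3.89 f [-1.4  3.3  6. ] gap 14.6
```

```bash
python3 -m jog '[[[0,0.016,0.013,0,0,0,0]]]'>/dev/null; python3 st.py; python3 -m jog '[[[0,0.016,0.012,0,0,0,0]]]' >/dev/null; python3 st.py; python3 -m jog '[[[0,0,0,0,0,0,0]]]' >/dev/null; python3 st.py
```

```text
t 15.85 pos [518.   70.7  57.3] th 2.471 r 42.0 Ftan 7.87 Frad 5.74 f [-2.8  3.1  9.4] gap 14.5
t 15.975 pos [518.7  70.8  56.7] th 2.494 r 42.0 Ftan 7.73 Frad 4.64 f [-3.6  2.9  8.4] gap 14.8
t 16.1 pos [518.8  70.8  56.7] th 2.495 r 42.0 Ftan 5.46 Frad 4.32 f [-2.   3.5  6.7] gap 14.4
```

The grip feels 7.8 N turning slowly, in the 7 to 8.5 N band, so I release and back off along +y.

```bash
python3 -m jog '[[[0,0,0,0,0,0,0.2],[0,0,0,0,0,0,0.3],[0,0,0,0,0,0,0.35],[0,0,0,0,0,0,0.35]]]'; python3 -m jog '[[[0.3,0,0,0,0,0,0.35],[0.6,0,0,0,0,0,0.35],[0.6,0,0,0,0,0,0.35],[0.3,0,-0.5,0,0,0,0.35],[0,0,-1,0,0,0,0.35],[0,0,-1,0,0,0,0.35],[0.7,-0.7,0,0,0,0,0.35],[0.8,-0.8,0,0,0,0,0.35],[0.8,-0.8,0,0,0,0,0.35],[0.8,-0.8,0,0,0,0,0.35],[0,0,0,0,0,0,0.35],[0,0,0,0,0,0,0.35]]]'; python3 look.py 7;python3 trav.py
```

```text
time: 16.6
tool_pos: [518.9, 70.1, 56.2]
tcp_rot: [-180.0, 0.0, 93.7]
ft_force: [-0.8, 0.1, 1.0]
finger_gap: 30.0
time: 18.1
tool_pos: [348.4, 304.9, 181.5]
tcp_rot: [180.0, 0.0, 93.8]
ft_force: [-0.2, -0.7, -0.1]
finger_gap: 29.7
column 369 min [-20.2 -73.8 121.3] med [  1.7 -50.8 125.3] max [ 22.8   4.3 129.4]
jaw 354 min [ -36.5 -106.9  109.3] med [  0.7 -95.  113.3] max [ 40.2  -2.5 117.3]
case 550 min [ -30.1 -163.1   81.4] med [   0.2 -135.9   85.7] max [  31.2 -110.3   89.8]
grip 57 min [-30.   24.8  74.2] med [-22.7  35.2  79.5] max [-16.9  47.2  83.2]
pad 222 min [-87.3 -71.2 100.6] med [-70.7 -53.9 104.7] max [-55.4 -35.5 118.4]
grip 
  was (56, [-28.6, 67.9, 141.3], [-21.1, 84.7, 146.1], [-16.8, 100.2, 149.9]) 
  now (30, [-28.3, 27.6, 75.6], [-22.2, 36.9, 79.0], [-16.6, 45.0, 83.1])
pad 
  was (151, [-87.2, -19.2, 101.0], [-69.7, 0.8, 105.1], [-55.2, 16.5, 117.6]) 
  now (154, [-87.6, -74.4, 101.2], [-70.5, -54.3, 105.9], [-55.0, -38.5, 117.8])
col 
  was (253, [-16.8, -20.4, 121.0], [4.5, -0.1, 125.3], [23.8, 23.9, 128.8]) 
  now (264, [-16.8, -74.9, 121.1], [4.0, -53.0, 125.3], [24.0, -28.3, 129.0])
jawtop 
  was (176, [-34.4, -48.5, 109.6], [4.3, -40.7, 112.9], [38.6, -29.2, 116.7]) 
  now (246, [-33.0, -109.8, 109.1], [8.5, -98.8, 113.5], [34.7, -43.5, 117.1])
case 
  was (355, [-26.1, -158.9, 81.9], [5.1, -134.2, 86.1], [33.0, -111.1, 89.2]) 
  now (363, [-26.4, -158.6, 82.1], [6.2, -134.5, 86.0], [33.1, -110.1, 89.2])
```

View pics/7.png

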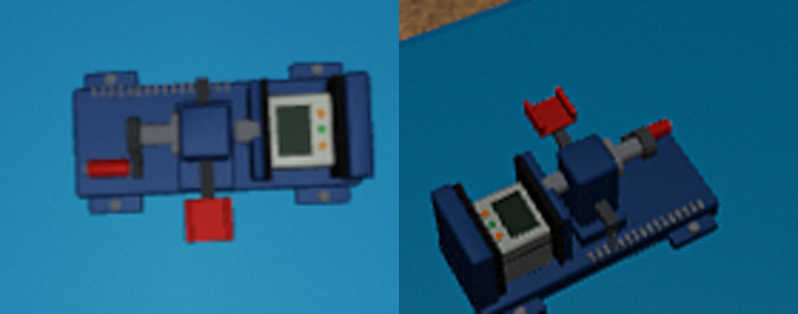

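The final view shows the case flat between both rubber faces at (300,130). The lever is up, with the pad at 105 mm as at the start. The arm is clear.

```bash
python3 -c "
from h import *
z=np.load('s.npz');b=z['b'];hsv=cv2.cvtColor(b,cv2.COLOR_RGB2HSV)
m=((hsv[...,1]<60)&(hsv[...,2]>130)).astype(np.uint8);m[:185]=0;m[250:]=0;m[:,:290]=0;m[:,350:]=0
print(cv2.minAreaRect(max(cv2.findContours(m,0,2)[0],key=cv2.contourArea)))
print(job.hand_in())"
```

```text
((315.5, 220.0), (24.0, 21.0), 90.0)
the job is handed in; nothing more can be done
None
```

The case is clamped in the vise and the job is handed in at about 18 s of the 69 s allowed. Handing in gives no verdict, so the result below rests on my own checks.

**What I did:** I pressed the lever with at most about 9 N felt at the wrist and dragged the carriage about 56 mm. That left the jaw about 5 mm from the case. I let the lever up and it locked: its pad came back to the starting height. I then turned the crank from about 0.6 to 2.5 rad. The last readings while turning slowly were 7.9 and 7.7 N at the grip, inside the 7 to 8.5 N band, which means roughly 20 N on the case.

**Last checks:**
- **Lever and case:** the lever is up and the case sits flat between both rubber faces, about 2 mm nearer the fixed jaw than at the start.
- **Arm:** it is well clear of the vise and reads no contact force.
- **Bystanders:** I did not re-measure them at the end, but the arm never worked near them.

**Weak or disagreeing readings:**
- **Grip force:** single readings scattered by about 0.5 N, so the clamping force is only good to a few newtons.
- **Squareness:** the pixel outline was too coarse to confirm it. It gave 90.0° against 87.0° at the start, in image axes. The vise itself looks 2 to 3° turned in that view, so the number does not settle it. I relied on the case lying flat against the faces in the picture.
- **Carriage:** it backed off about 1 mm under load, within the rack's play.

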